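Match the stereo trim faders and refit the well cover

ROBOT

A 6-joint arm with a two-finger parallel gripper is mounted at the origin on the work surface. World frame = base frame: x ahead of the robot, y to its left, z up, the work surface at z = 0. Lengths are in m, angles in rad, forces in N, time in s.
With the tool pointing down it reaches from about 0.325 to 0.775 m from the base axis. Payload 5.5 kg.
Tool frame: the origin (TCP) lies on the mounting face of the last link; the fingertips stand 173 mm ahead of it and the grasp point (between the pads) lies 155 mm ahead of it (env.hold_point_z is the distance from the TCP to the grasp point, in m); x points along the fingers, y is the direction in which the jaws open and shut, and the axes are right-handed (so a half turn about x gives the same grasp; the last joint's range is limited). The gripper opens to 85 mm and grips with 20 to 120 N. Pads are 22 mm wide; open, the fingers measure 114 mm over their backs; the gripper's body (76 mm by 85 mm) begins 54 mm behind the grasp point. The pads swing forward as they close: fully open they stand 13 mm farther back than shut.
Start: joints at [1.074, 0.091, 1.231, -0, 1.82, -0.057], TCP at [0.255, 0.543, 0.405] pointing down, gripper open.
Joint ranges: [-2.87, 2.87], [-0.86, 2.18], [0.17, 2.46], [-1.51, 4.65], [0.06, 2.69], [-2.65, 2.65]. Speed limits (rad/s): [2.57, 2.57, 3.01, 3.14, 3.14, 3.14].

INTERFACE

Orientations are given as a unit quaternion [w, x, y, z].
In Python, from workcell import env gives the robot as it stands.
- The arm moves only by the tool drive_tool, never from a script. Its argument "targets" is a list of rows, each an object with "delta_pos": the shift along the world's x, y, z in m, a list of three; "turn": the turn, a rotation vector about the world's x, y, z in degrees, a list of three. A call has 1 to 20 rows; each row is the pose to reach, as a shift and turn from the pose commanded when the call began; what a row does not reach only later rows make up. A row lasts 1/10 s, in which the tool goes at most 50 mm and 8.59 degrees, less where a joint would pass 70% of its speed; a pose out of reach is approached as far as the arm can. A call with a gripper value outside its range is refused whole. "jaw" is the gripper command: -1 is shut, 1 is fully open, values between are in proportion, set as the call begins (left out, the last holds). The fingers move at their own pace and stop on an object; "squeeze" is the grip in N (left out, the last holds). Time passes only in rows, so rows that repeat a pose let the fingers close. It gives the time, the measured TCP pose, the force and the opening at its end, in the units of the state.
- env.read_state(): the state, without advancing time (a new reading comes with each control period).
- env.grab_frame(name): name is "scene" or "top" or "wrist"; returns the picture (400x640x3 uint8, blue, green, red); there is no depth.
- env.camera_model(name): a dict with "vfov" (degrees; the focal length in pixels is half the picture's height over the tangent of half this angle, whatever the lens; pixels are square), "cx", "cy" (the principal point, pixels), "rvec" (rotation vector, rad) and "tvec" (3), from world to camera coordinates, as OpenCV has them; the wrist camera has in their place "T_tool_cam" (4x4, takes a point from camera to tool coordinates, whose origin is the TCP and whose axes are the tool frame's). Camera axes: x right, y down, z forward; pixel columns grow to the right and rows downward; lengths in m; the calibration is good to about 2 mm. The wrist camera is an equidistant fisheye: a pixel r from the principal point sees the ray r / f radians off the axis. A picture is of the moment at which its call begins: read the wrist's pose just before it. camera_model takes no time and is no camera call.
- env.close_job(): hands the job in, once; it reports no verdict.
Trained networks look in the newest picture that a camera, given by its name, has taken for a name from the list of things; names that differ only in an ending like _2 or _b are one class to them, and where a whole thing is asked for, a point or a joint stands for the part that bears it (a point fixed in the world has none). Each returns a list of dicts, best first, with "confidence" (0 to 1); they miss things now and then, are a little off and sometimes report something else, mostly with a low value. They report only what shows in the picture. A call takes as long as a camera call. They do not tell look-alikes from the thing itself.
- env.boxes_of(camera, name): "location" ([column, row] in pixels, amid what is visible of it).
- env.landmark_of(camera, name): "location" ([column, row] in pixels: a listed point, or the origin of a listed thing).
The state is a dict: "time_s": time; "joints": joint angles; "qd": joint speeds; "joint_torque": joint torques, N m; "position": TCP position; "tcp_rot": TCP orientation; "force": force on the tool from outside, world axes, zero at the start; "moment": the same for the moment, N m; "grip_width": opening from 0.0 (shut) to 1.0 (fully open).
Only numpy, scipy, OpenCV 4.12 (cv2) and the standard library are available. Lean on these libraries where they do the work, as an engineer would, in place of code of your own. Each camera call takes 0.05 s, during which the arm holds its last target.

TASK

In the open well at the left of the mixing console, slide the left-hand trim fader until its cap stands exactly in line with the right-hand one, side by side, leaving the right-hand one where it is set. Then refit the well's cover plate: tip it, hook its tongue under the lip on the operator's side of the well, and lower it until it lies flush with the console. Do not disturb the channel faders or the things lying about.

Things in the scene. Friction and masses are not known exactly. Their poses are not given: they have to be found in the camera images.
- well (a point): Centre of the well's opening, 140 x 140 mm, at the height of the console's flat deck (75 mm above the table). x points away from the operator (who sits at the robot), y to the operator's left, z up. A ledge 8 mm wide, 5 mm below the deck, runs along the two y sides and the far side; the cover lies on it. The console is fixed.
- well_panel (a point): Centre of the flat panel at the bottom of the well, 35 mm below the deck; axes as the well's. Its two trim faders run along x, at y = +28 mm (left) and y = -28 mm (right); between the side ledges it is 124 mm wide.
- well_lip (a point): Middle of the lip's free edge, at deck height, 70 mm from the well's centre on the operator's side; axes as the well's. The lip is 3 mm thick, along the whole near side; under it the well goes on 20 mm towards the operator. From x = -20 mm here an arm rest stands 7 mm over the deck. Far off, 190 mm beyond this edge, the console slopes up to 45 mm (its wooden ends 62 mm) over the deck.
- trim_left (a joint): Travel of the left trim fader in m: 0 at the operator's end, 0.060 at the far end (cap centre at x = -35 mm -> +25 mm from the well centre). Stays where it is left; needs about 1.5 N.
- trim_right (a joint): The same for the right trim fader (the one already set).
- trim_left_cap (a point): Left trim fader: black fader cap, 24 mm along its travel, 12 mm wide, 14 mm tall, standing 6 mm clear of the panel; the point is its centre (12.5 mm above the panel it runs over, top at 19.5 mm); its x axis points along the travel, away from the operator. 
- trim_right_cap (a point): Right trim fader: black fader cap, 24 mm along its travel, 12 mm wide, 14 mm tall, standing 6 mm clear of the panel; the point is its centre (12.5 mm above the panel it runs over, top at 19.5 mm); its x axis points along the travel, away from the operator. 
- cover_grip (a point): Centre of the cover's pull: a black upright ridge 10 mm thick (x), 60 mm long (y), 30 mm tall on the middle of an aluminium plate 136 (x) x 134 (y) x 5 mm, about 0.3 kg. The plate's top is 15 mm below this point. At first it lies level on the table, pull up. Seated, its x is along the well's x and this point is 15 mm above the well's, with 2 mm of play each way in x, 3 mm in y.
- cover_tongue (a point): Middle of the tip of the cover's tongue, at its top face; axes as the cover's. The tongue, 3 mm thick and 90 mm wide, lies against the plate's underside and juts 14 mm beyond the plate's edge towards cover -x; this point is 82 mm towards -x from the pull's centre and 20 mm below it. Seated, it is under the lip with 2 mm of air over it. Two feet, 3 mm tall, under the plate's +x half.
- mug: White mug, 80 mm across, 95 mm tall, on the table; origin under its centre. Leave it alone.
- cd_cases: Stack of four disc cases, 125 x 142 x 40 mm, on the table; origin under its centre. Leave it alone.
- screwdriver: Screwdriver, 170 mm long, lying on the table; origin under its middle. Leave it alone.
- stopwatch: Steel stopwatch, 54 mm across, 13 mm thick, on the table; origin under its centre. Leave it alone.
- usb_stick: Memory stick, 56 x 18 x 8 mm, lying on the console's deck right of the well; origin under its centre. Leave it alone.
- channel1_cap (a point): Cap centre of channel fader 1 (counted from the console's right end), 12.5 mm above the deck, of the same make as the trim faders. Leave it alone.
- channel2_cap (a point): Cap centre of channel fader 2 (counted from the console's right end), 12.5 mm above the deck, of the same make as the trim faders. Leave it alone.
- channel3_cap (a point): Cap centre of channel fader 3 (counted from the console's right end), 12.5 mm above the deck, of the same make as the trim faders. Leave it alone.
- channel4_cap (a point): Cap centre of channel fader 4 (counted from the console's right end), 12.5 mm above the deck, of the same make as the trim faders. Leave it alone.
Things that resemble listed ones, but are neither listed nor needed, are in the scene too. What is shaped like the part that bears cover_grip but blue is not meant.

How it is judged:
On the way:
1. the left trim fader has been slid level with the right one (within 3 mm) and let go (x of trim_left_cap in the frame of trim_right_cap between -0.003 and 0.003 m and contact force between the fingers and trim_left below 0.1 N), for 0.2 s.
At the end, for the whole second after the job is handed in: Left trim cap within 3 mm of level with the right one, which has not moved 3 mm; cover seated in the well, tongue under the lip: centred within 5 mm, flush within 2 mm, tilt below 0.025 rad, turned below 0.06 rad. Channel faders within 6 mm, loose things within 25 mm of their start (x of trim_left_cap in the frame of trim_right_cap between -0.003 and 0.003 m and distance of trim_right_cap from where it was at the start of the episode below 0.003 m and x of cover_grip in the frame of well between -0.005 and 0.005 m and y of cover_grip in the frame of well between -0.005 and 0.005 m and z of cover_grip in the frame of well between 0.013 and 0.017 m and angle between cover_grip's own z axis and vertical below 0.025 rad and angle between the x axis of cover_grip and the x axis of well, either way round below 0.06 rad); the robot touches nothing.
It fails at once if the right-hand trim fader is shifted (distance of trim_right_cap from where it was at the start of the episode above 0.003 m).
It fails at once if something lying about (mug, disc cases, screwdriver, stopwatch, memory stick) is moved by more than 25 mm (distance of any of mug, cd_cases, screwdriver, stopwatch, usb_stick from where it was at the start of the episode above 0.025 m).
It fails at once if a channel fader is moved by more than 6 mm (distance of any of channel1_cap, channel2_cap, channel3_cap, channel4_cap from where it was at the start of the episode above 0.006 m).
It also fails if it takes over 51 s, if anything falls off the work surface, if the arm or the gripper's body presses on something with over 40 N, if the wrist force passes 120 N, or if a joint passes its speed limit or range.

## Working session

There is one attempt and no reset: what is moved stays moved. The work goes in short steps, Python scripts to look and compute and a tool call to move; the robot and the scene stay as the last step left them, time stands still between calls to the robot, and variables do not carry over. Pictures are saved under pics/ and viewed, and the job is handed in when it is done.

Besides the shell and the picture viewer there is one more tool, called after "Call:" as a command line: name --argument value ..., lists and objects as JSON in quotes. drive_tool: Moves the arm, as the interface text tells. Its arguments: {"type":"object","properties":{"targets":{"type":"array","items":{"type":"object","properties":{"delta_pos":{"type":"array","items":{"type":"number"}},"turn":{"type":"array","items":{"type":"number"}}}}},"jaw":{"type":"number"},"squeeze":{"type":"number"}},"required":["targets"]}

```bash
ls; mkdir -p pics
python3 - <<'E'
from workcell import env
import cv2,json
print(env.read_state())
for n in ["scene","top","wrist"]:
    cv2.imwrite(f"pics/{n}0.png",env.grab_frame(n)); print(n,env.camera_model(n))
E
```

```text
pics
{'time_s': 0.0, 'joints': array([ 1.07430625e+00,  9.18755223e-02,  1.23192201e+00,  6.11686527e-06,
        1.81980914e+00, -5.66949676e-02]), 'qd': array([-0.00058937, -0.00118015,  0.00076862, -0.00025276,  0.00055327,
        0.00025895]), 'joint_torque': array([-9.14858483e-04, -4.58720326e+01, -4.18027854e+01, -1.37428304e-05,
        1.12923566e-02,  1.00006318e-05]), 'position': array([0.25547582, 0.54295117, 0.40352015]), 'tcp_rot': array([ 0.68988281,  0.15355593,  0.69027574, -0.15492478]), 'force': array([-0.94287636, -0.46375769,  0.34424987]), 'moment': array([ 0.0101472 , -0.00190668, -0.03033118]), 'grip_width': 1.0009203282798904}
scene {'vfov': 47.439452930660046, 'cx': 319.674387795734, 'cy': 205.11346263385707, 'rvec': array([ 0.76830903,  2.40864064, -1.3242391 ]), 'tvec': array([ 0.37216702, -0.07676314,  1.49434651])}
top {'vfov': 52.295758838722314, 'cx': 318.40478027120616, 'cy': 194.413299911818, 'rvec': array([ 2.17527698, -2.20034908,  0.08072066]), 'tvec': array([0.05164523, 0.46728581, 1.08343261])}
wrist {'vfov': 65.70646984690485, 'cx': 314.43608762878574, 'cy': 200.47713931434436, 'T_tool_cam': array([[-3.93218355e-05, -2.88393885e-01,  9.57511862e-01,
         2.87468605e-02],
       [ 9.99999996e-01, -8.41913170e-05,  1.57090214e-05,
        -4.78708096e-04],
       [ 7.60837990e-05,  9.57511859e-01,  2.88393887e-01,
        -7.41942100e-02],
       [ 0.00000000e+00,  0.00000000e+00,  0.00000000e+00,
         1.00000000e+00]])}
```

View pics/scene0.png

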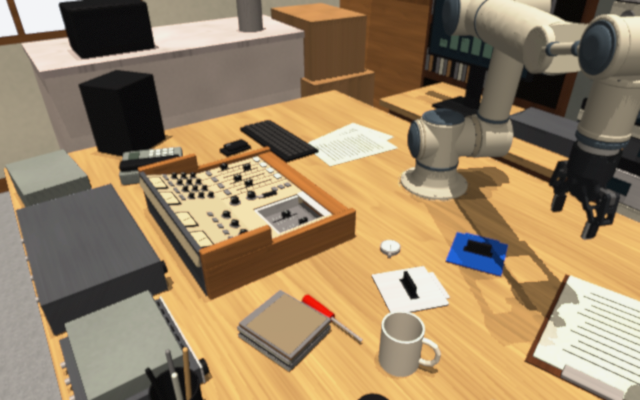

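View pics/top0.png

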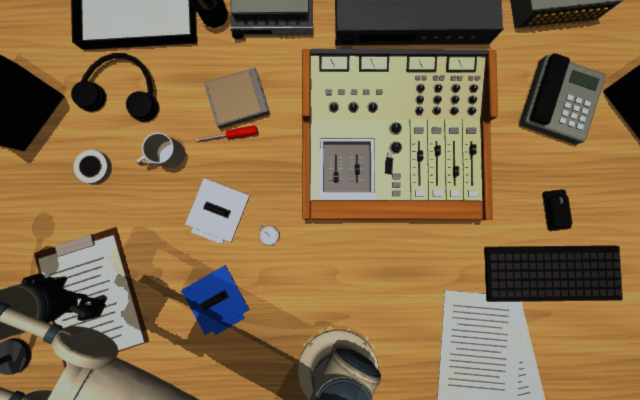

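View pics/wrist0.png

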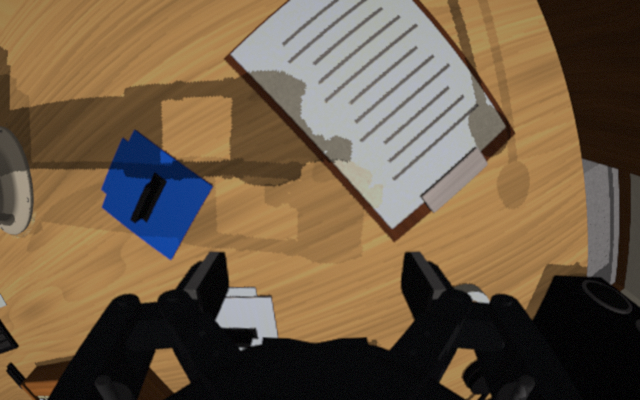

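The top picture shows two cover-shaped plates: the aluminium one at about (217,210), and a blue one at about (215,299). The aluminium one is meant, because the task rules out blue. The well is at (347,168), with the trim caps at about (336,177) and (357,169). I'll measure them next.

```bash
cat > h.py <<'E'
import numpy as np, cv2
from scipy.spatial.transform import Rotation as R
from workcell import env
def K(m):
    f=200/np.tan(np.radians(m['vfov'])/2); return f,m['cx'],m['cy']
def ray(cam,px,st=None):
    m=env.camera_model(cam); f,cx,cy=K(m)
    u,v=px[0]-cx,px[1]-cy
    if cam!='wrist':
        Rm=R.from_rotvec(m['rvec']).as_matrix(); t=m['tvec']
        return -Rm.T@t, Rm.T@np.array([u/f,v/f,1.])
    r=np.hypot(u,v); th=r/f
    d=np.array([np.sin(th)*u/max(r,1e-9),np.sin(th)*v/max(r,1e-9),np.cos(th)])
    T=wT(st); return T[:3,3],T[:3,:3]@d
def wT(st):
    m=env.camera_model('wrist'); q=st['tcp_rot']
    T=np.eye(4);T[:3,:3]=R.from_quat([q[1],q[2],q[3],q[0]]).as_matrix();T[:3,3]=st['position']
    return T@m['T_tool_cam']
def onz(cam,px,z,st=None):
    o,d=ray(cam,px,st); return o+d*(z-o[2])/d[2]
def proj(cam,P,st=None):
    m=env.camera_model(cam); f,cx,cy=K(m); P=np.asarray(P,float)
    if cam!='wrist':
        c=R.from_rotvec(m['rvec']).as_matrix()@P+m['tvec']; return np.array([cx+f*c[0]/c[2],cy+f*c[1]/c[2]])
    T=wT(st); c=T[:3,:3].T@(P-T[:3,3]); rr=np.hypot(c[0],c[1]); th=np.arctan2(rr,c[2])
    return np.array([cx+f*th*c[0]/rr,cy+f*th*c[1]/rr])
def toolR(st):
    q=st['tcp_rot']; return R.from_quat([q[1],q[2],q[3],q[0]])
E
python3 - <<'E'
from h import *
np.set_printoptions(precision=4,suppress=True)
st=env.read_state(); print(toolR(st).as_matrix())
img=env.grab_frame('top'); cv2.imwrite('pics/topz.png',cv2.resize(img[120:270,170:400],None,fx=3.4,fy=3.4,interpolation=cv2.INTER_CUBIC))
Z=dict(well=.075,well_panel=.04,well_lip=.075,trim_left_cap=.0525,trim_right_cap=.0525,cover_grip=.023,cover_tongue=.003)
env.grab_frame('scene')
for n,z in Z.items():
  for cam in ['top','scene']:
    for d in env.landmark_of(cam,n)[:3]:
        print(n,cam,np.round(d['location'],1),round(d['confidence'],2),onz(cam,d['location'],z))
print(env.read_state()['time_s'])
E
```

```text
[[-0.0007  0.4258  0.9048]
 [-0.0013  0.9048 -0.4258]
 [-1.     -0.0015 -0.0001]]
well top [349.2 164.1] 0.7 [ 0.5409 -0.0335  0.075 ]
well scene [288.3 211.7] 0.69 [ 0.5389 -0.026   0.075 ]
well_panel top [345.6 163.3] 0.73 [ 0.5482 -0.0268  0.04  ]
well_panel top [208.2 236.1] 0.42 [0.36   0.3363 0.04  ]
well_lip top [349.8 190.2] 0.7 [ 0.4736 -0.0339  0.075 ]
well_lip top [243.7  98.7] 0.47 [0.7149 0.2375 0.075 ]
well_lip scene [309.  205.7] 0.69 [ 0.4775 -0.0185  0.075 ]
trim_left_cap top [337.5 174.6] 0.41 [ 0.5168 -0.0042  0.0525]
trim_left_cap scene [301.  219.1] 0.55 [ 0.513  -0.0051  0.0525]
trim_left_cap scene [406.6 283.5] 0.46 [0.4619 0.3426 0.0525]
trim_right_cap top [358.7 172.1] 0.49 [ 0.5227 -0.0598  0.0525]
trim_right_cap scene [285.5 213.6] 0.42 [ 0.5327 -0.0521  0.0525]
cover_grip top [212.9 305.5] 0.97 [0.1777 0.3272 0.023 ]
cover_grip top [214.2 208. ] 0.68 [0.4341 0.3253 0.023 ]
cover_grip top [453.3 170.6] 0.61 [ 0.5276 -0.3182  0.023 ]
cover_grip scene [476.4 249. ] 0.76 [0.2018 0.3308 0.023 ]
cover_grip scene [411.2 283.8] 0.58 [0.4287 0.3277 0.023 ]
cover_grip scene [246.  167.3] 0.53 [ 0.4704 -0.4103  0.023 ]
cover_tongue top [230.1 324.9] 0.84 [0.1222 0.286  0.003 ]
cover_tongue top [208.4 236.8] 0.7 [0.357  0.3456 0.003 ]
cover_tongue top [470.4 150.2] 0.36 [ 0.5862 -0.3741  0.003 ]
cover_tongue scene [478.5 235.1] 0.83 [0.1238 0.28   0.003 ]
cover_tongue scene [443.3 286. ] 0.57 [0.3554 0.3623 0.003 ]
0.95
```

View pics/topz.png

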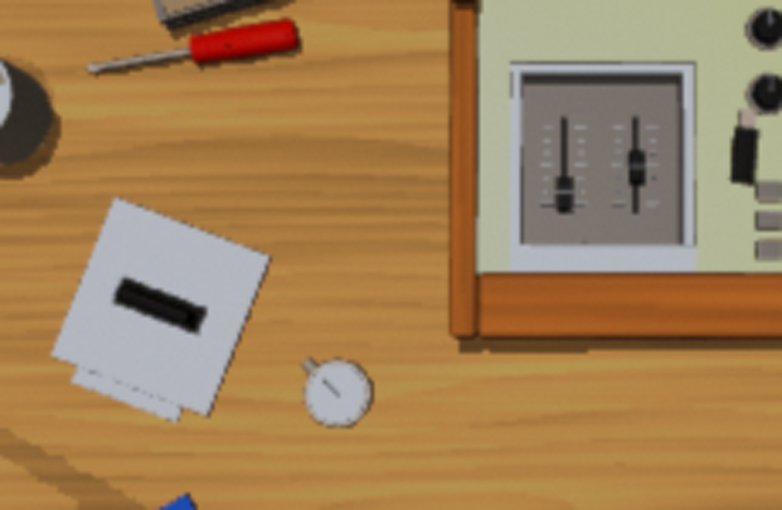

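Call:
drive_tool --targets '[{"delta_pos":[0.285,-0.603,-0.1],"turn":[0,0,-64.8]},{"delta_pos":[0.285,-0.603,-0.1],"turn":[0,0,-64.8]},{"delta_pos":[0.285,-0.603,-0.1],"turn":[0,0,-64.8]},{"delta_pos":[0.285,-0.603,-0.1],"turn":[0,0,-64.8]},{"delta_pos":[0.285,-0.603,-0.1],"turn":[0,0,-64.8]},{"delta_pos":[0.285,-0.603,-0.1],"turn":[0,0,-64.8]},{"delta_pos":[0.285,-0.603,-0.1],"turn":[0,0,-64.8]},{"delta_pos":[0.285,-0.603,-0.1],"turn":[0,0,-64.8]},{"delta_pos":[0.285,-0.603,-0.1],"turn":[0,0,-64.8]},{"delta_pos":[0.285,-0.603,-0.1],"turn":[0,0,-64.8]},{"delta_pos":[0.285,-0.603,-0.1],"turn":[0,0,-64.8]},{"delta_pos":[0.285,-0.603,-0.1],"turn":[0,0,-64.8]},{"delta_pos":[0.285,-0.603,-0.1],"turn":[0,0,-64.8]},{"delta_pos":[0.285,-0.603,-0.1],"turn":[0,0,-64.8]},{"delta_pos":[0.285,-0.603,-0.1],"turn":[0,0,-64.8]},{"delta_pos":[0.285,-0.603,-0.1],"turn":[0,0,-64.8]},{"delta_pos":[0.285,-0.603,-0.1],"turn":[0,0,-64.8]}]'

```text
time_s: 2.65
position: [0.5403, -0.0592, 0.3051]
tcp_rot: [0.5, 0.5, 0.5, -0.5]
force: [0.3, 0.0, 0.2]
grip_width: 1.0
```

Run:
```python
from h import *
np.set_printoptions(precision=4,suppress=True)
st=env.read_state(); print(st['time_s'],st['position'],toolR(st).as_matrix())
img=env.grab_frame('wrist'); cv2.imwrite('pics/w1.png',img)
Z=dict(well=.075,well_panel=.04,well_lip=.075,trim_left_cap=.0525,trim_right_cap=.0525)
for n,z in Z.items():
    for d in env.landmark_of('wrist',n)[:2]:
        print(n,np.round(d['location'],1),round(d['confidence'],2),onz('wrist',d['location'],z,st))
cv2.imwrite('pics/w1z.png',cv2.resize(img[40:340,150:500],None,fx=2,fy=2,interpolation=cv2.INTER_CUBIC))
```

```text
2.65 [ 0.5403 -0.0592  0.3051] [[ 0.0004  1.      0.0011]
 [ 0.0004  0.0011 -1.    ]
 [-1.      0.0004 -0.0004]]
well [313.1 176.4] 0.85 [ 0.5385 -0.0297  0.075 ]
well_panel [314.5 165.3] 0.73 [ 0.5395 -0.0285  0.04  ]
well_lip [314.6 165.8] 0.64 [ 0.5395 -0.0225  0.075 ]
well_lip [212.1 170. ] 0.63 [ 0.4692 -0.0246  0.075 ]
trim_left_cap [272.8 128.9] 0.8 [0.5094 0.0008 0.0525]
trim_right_cap [304.8 201.8] 0.63 [ 0.5322 -0.0542  0.0525]
```

View pics/w1z.png

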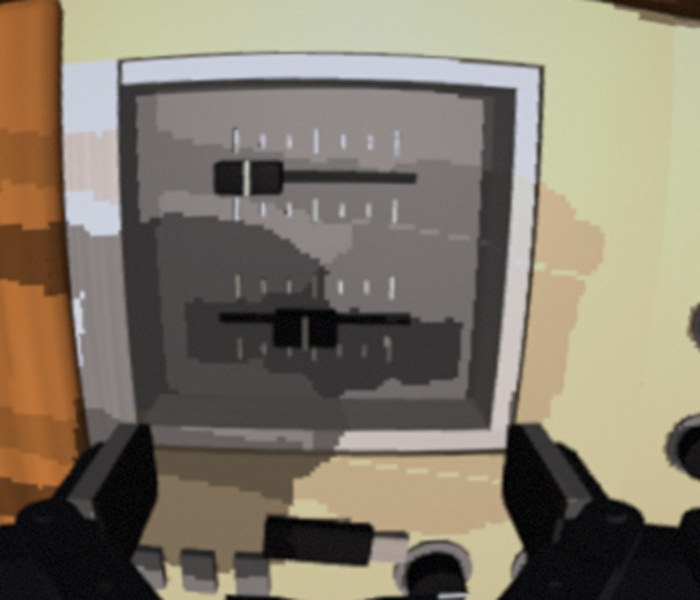

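The wrist view shows the left cap's index line at about zoom (247,178) and the right one's at about (306,331). The opening's corners are around (119,60), (543,67) and (510,452). Next I'll convert these to metres.

Run:
```python
from h import *
np.set_printoptions(precision=4,suppress=True)
st=env.read_state()
f=lambda x,y,z: onz('wrist',((x+.5)/2-.5+150,(y+.5)/2-.5+40),z,st)
for n,x,y,z in [('Lline',247,178,.0595),('Rline',306,331,.0595),('L-',214,178,.0595),('L+',284,178,.0595),('R-',274,331,.0595),('R+',338,331,.0595),
 ('cTL',119,60,.075),('cTR',543,67,.075),('cBR',510,452,.075),('lip mid',131,250,.075),('far mid',532,250,.075),('topmid',330,53,.075),('botmid',330,451,.075),
 ('tickL0',236,210,.04),('tickR0',238,288,.04),('tickL6',396,210,.04),('tickR6',392,288,.04)]:
    print(n,f(x,y,z))
# refine using subpixel white line: column of brightest in each cap
img=cv2.cvtColor(env.grab_frame('wrist'),cv2.COLOR_BGR2GRAY).astype(float)
for nm,r0,r1,c0,c1 in [('L',123,136,258,290),('R',197,212,288,318)]:
    p=img[r0:r1,c0:c1].mean(0); print(nm,np.round(p).astype(int))
    print(np.round(img[r0-4:r1+4,c0:c1].mean(1)).astype(int))
```

```text
Lline [0.5107 0.001  0.0595]
Rline [ 0.531  -0.055   0.0595]
L- [0.499  0.0013 0.0595]
L+ [0.5237 0.0008 0.0595]
R- [ 0.5192 -0.055   0.0595]
R+ [ 0.5428 -0.0549  0.0595]
cTL [0.47   0.0435 0.075 ]
cTR [0.6101 0.0414 0.075 ]
cBR [ 0.6083 -0.0984  0.075 ]
lip mid [ 0.472  -0.0213  0.075 ]
far mid [ 0.6087 -0.0211  0.075 ]
topmid [0.5397 0.0425 0.075 ]
botmid [ 0.5399 -0.0964  0.075 ]
tickL0 [ 0.5037 -0.0124  0.04  ]
tickR0 [ 0.5035 -0.0434  0.04  ]
tickL6 [ 0.5651 -0.0125  0.04  ]
tickR6 [ 0.5643 -0.0434  0.04  ]
L [ 25  23  24  25  24  25  26  25  26  26  27  25  41  93 154 178 116  51
  30  29  29  30  29  31  30  30  31  31  32  32  27  22]
[ 91  58  41  43  45  44  44  44  43  43  42  42  41  41  40  39  38  56
  90 113 122]
R [ 7  8  8  8  8  8  9  8  9  8  9  6 35 72 77 52 21  8  8  9  9  9 10  8
  9  8 10  8  8 12]
[47 27 11  7  8 12 17 17 17 17 17 17 17 17 16 17 17 16 16 25 44 55 59]
```

The caps come out 56 mm apart in y, as they should, and the left one is 20.0 mm short of the right one. The well centre is about (0.540, -0.027) with almost no yaw. Next I'll go over the left cap, jaws along x, and descend.

Call:
drive_tool --targets '[{"delta_pos":[-0.0295,0.0595,0],"turn":[0,0,0]},{"delta_pos":[-0.0295,0.0595,0],"turn":[0,0,0]},{"delta_pos":[-0.0295,0.0595,-0.03],"turn":[0,0,0]},{"delta_pos":[-0.0295,0.0595,-0.03],"turn":[0,0,0]},{"delta_pos":[-0.0295,0.0595,-0.05],"turn":[0,0,0]},{"delta_pos":[-0.0295,0.0595,-0.07],"turn":[0,0,0]},{"delta_pos":[-0.0295,0.0595,-0.085],"turn":[0,0,0]},{"delta_pos":[-0.0295,0.0595,-0.085],"turn":[0,0,0]},{"delta_pos":[-0.0295,0.0595,-0.085],"turn":[0,0,0]}]' --jaw -0.2 --squeeze 20

```text
time_s: 3.9
position: [0.5111, -0.0008, 0.2202]
tcp_rot: [-0.5, -0.5, -0.5, 0.5]
force: [0.3, 0.6, 0.4]
grip_width: 0.401
```

Run:
```python
from h import *
np.set_printoptions(precision=4,suppress=True)
st=env.read_state(); print(st['time_s'],st['position'],st['force'],st['grip_width'])
img=env.grab_frame('wrist'); cv2.imwrite('pics/w2.png',img)
```

```text
3.9 [ 0.5111 -0.0008  0.2202] [0.3419 0.6433 0.4499] 0.40108692790517647
```

View pics/w2.png

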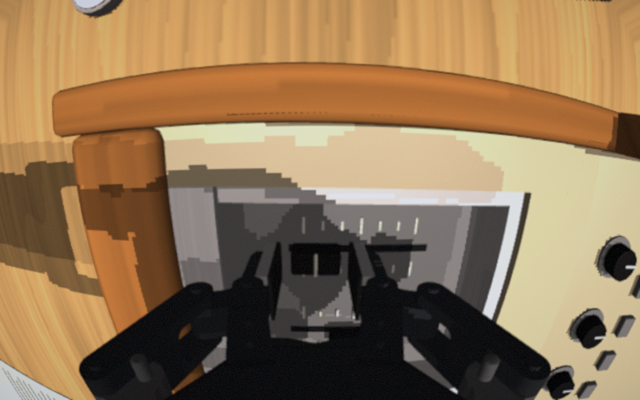

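The cap at (316,260) is centred between the pads. Now I'll grip it and slide it +20 mm.

Call:
drive_tool --targets '[{"delta_pos":[0,0,0],"turn":[0,0,0]},{"delta_pos":[0,0,0],"turn":[0,0,0]},{"delta_pos":[0,0,0],"turn":[0,0,0]},{"delta_pos":[0,0,0],"turn":[0,0,0]},{"delta_pos":[0.007,0,0],"turn":[0,0,0]},{"delta_pos":[0.014,0,0],"turn":[0,0,0]},{"delta_pos":[0.02,0,0],"turn":[0,0,0]},{"delta_pos":[0.02,0,0],"turn":[0,0,0]},{"delta_pos":[0.02,0,0],"turn":[0,0,0]}]' --jaw -0.7 --squeeze 20

```text
time_s: 4.85
position: [0.5317, -0.0009, 0.2212]
tcp_rot: [0.501, 0.501, 0.499, -0.499]
force: [1.1, -1.5, 4.3]
grip_width: 0.271
```

Call:
drive_tool --targets '[{"delta_pos":[0,0,0],"turn":[0,0,0]},{"delta_pos":[0,0,0],"turn":[0,0,0]},{"delta_pos":[0,0,0],"turn":[0,0,0]},{"delta_pos":[0,0,0.04],"turn":[0,0,0]},{"delta_pos":[0,0,0.085],"turn":[0,0,0]},{"delta_pos":[0.01,-0.059,0.085],"turn":[0,0,0]},{"delta_pos":[0.01,-0.059,0.085],"turn":[0,0,0]},{"delta_pos":[0.01,-0.059,0.085],"turn":[0,0,0]},{"delta_pos":[0.01,-0.059,0.085],"turn":[0,0,0]}]' --jaw -0.2

```text
time_s: 5.75
position: [0.5407, -0.0593, 0.3035]
tcp_rot: [0.499, 0.5, 0.501, -0.5]
force: [0.2, -0.7, -0.3]
grip_width: 0.405
```

Run:
```python
from h import *
np.set_printoptions(precision=4,suppress=True)
st=env.read_state(); print(st['time_s'],st['position'],toolR(st).as_matrix())
img=env.grab_frame('wrist'); cv2.imwrite('pics/w3.png',img)
cv2.imwrite('pics/w3z.png',cv2.resize(img[50:250,200:450],None,fx=3,fy=3,interpolation=cv2.INTER_NEAREST))
for n in ['trim_left_cap','trim_right_cap']:
    for d in env.landmark_of('wrist',n)[:2]:
        print(n,np.round(d['location'],1),round(d['confidence'],2),onz('wrist',d['location'],.0525,st))
```

```text
5.75 [ 0.5407 -0.0593  0.3035] [[-0.0022  1.     -0.0005]
 [ 0.0011 -0.0005 -1.    ]
 [-1.     -0.0022 -0.0011]]
trim_left_cap [302.3 130.8] 0.74 [ 0.5306 -0.0007  0.0525]
trim_right_cap [304.8 203.5] 0.82 [ 0.532  -0.0549  0.0525]
```

View pics/w3z.png

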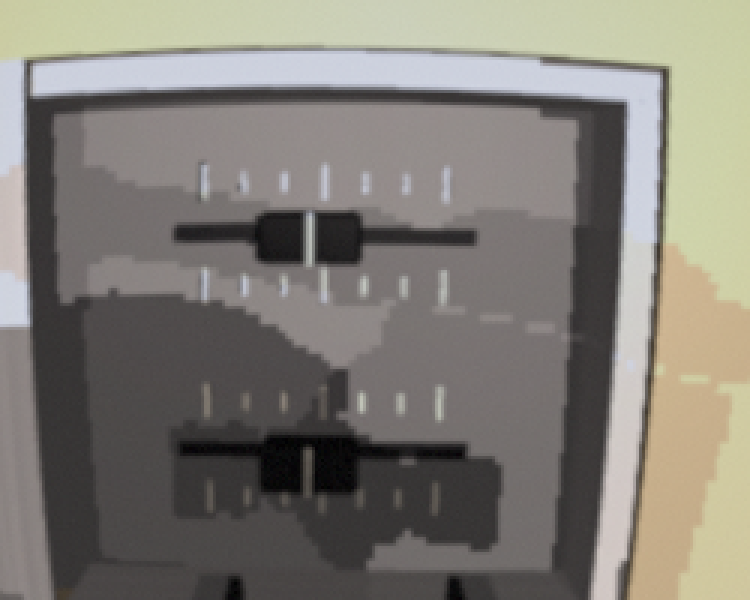

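Run:
```python
from h import *
np.set_printoptions(precision=4,suppress=True)
st=env.read_state()
img=cv2.cvtColor(cv2.imread('pics/w3.png'),cv2.COLOR_BGR2GRAY).astype(float)
for nm,r0,r1,c0,c1,rc in [('L',122,135,296,310,129),('R',201,212,296,310,206)]:
    p=img[r0:r1,c0:c1].mean(0); w=np.clip(p-np.percentile(p,50)-4,0,None); c=(w*np.arange(c0,c1)).sum()/w.sum()
    print(nm,c,onz('wrist',(c,rc),.0595,st),np.round(p))
```

```text
L 302.73799618651407 [0.5314 0.0015 0.0595] [ 30.  31.  30.  30.  46.  96. 156. 185. 129.  63.  36.  32.  33.  34.]
R 302.13118664281455 [ 0.5305 -0.0543  0.0595] [ 9.  7.  8.  9. 29. 65. 83. 77. 38.  8.  9.  9.  8.  8.]
```

Run:
```python
from h import *
np.set_printoptions(precision=4,suppress=True)
g=lambda x,y,z: onz('top',((x+.5)/3.4-.5+170,(y+.5)/3.4-.5+120),z)
P=[g(*p,.008) for p in [(115,198),(270,257),(210,415),(52,355)]]
for p in P: print(p)
c=np.mean(P,0); print('c',c)
for a,b in [(3,0),(2,1)]: d=P[b]-P[a]; print(np.hypot(*d[:2]),np.degrees(np.arctan2(d[1],d[0])))
for a,b in [(1,0),(2,3)]: d=P[b]-P[a]; print(np.hypot(*d[:2]),np.degrees(np.arctan2(d[1],d[0]))-90)
for p in [(115,290),(205,318),(160,304)]: print(g(*p,.038))
st=env.read_state()
f=lambda x,y: onz('wrist',((x+.5)/3-.5+200,(y+.5)/3-.5+50),.075,st)
print(f(28,60),f(668,68),f(345,48),f(650,360),f(36,360))
for n,z in dict(stopwatch=0,screwdriver=0,cd_cases=0,mug=0).items():
    for d in env.landmark_of('top',n)[:1]: print(n,onz('top',d['location'],z))
```

```text
[0.5171 0.3588 0.008 ]
[0.4683 0.2347 0.008 ]
[0.3433 0.2822 0.008 ]
[0.3922 0.4078 0.008 ]
c [0.4302 0.3209 0.008 ]
0.13418206713510736 -21.423297243748568
0.1337384434570708 -20.80462142802086
0.13337496860714515 -21.459954037145806
0.13481950863835504 -21.26771588821046
[0.4419 0.3499 0.038 ]
[0.4194 0.2801 0.038 ]
[0.4307 0.315  0.038 ]
[0.4701 0.0443 0.075 ] [0.6105 0.0427 0.075 ] [0.5396 0.0436 0.075 ] [ 0.6089 -0.0234  0.075 ] [ 0.4694 -0.0236  0.075 ]
stopwatch [0.3629 0.1892 0.    ]
screwdriver [ 0.5459 -0.0381  0.    ]
cd_cases [0.7423 0.2546 0.    ]
mug [0.5763 0.4494 0.    ]
```

Call:
drive_tool --targets '[{"delta_pos":[-0.03,0.04,0.03],"turn":[0,0,-8]},{"delta_pos":[-0.106,0.385,0.03],"turn":[0,0,-20]},{"delta_pos":[-0.106,0.385,0.03],"turn":[0,0,-20]},{"delta_pos":[-0.106,0.385,0.03],"turn":[0,0,-20]},{"delta_pos":[-0.106,0.385,0.03],"turn":[0,0,-20]},{"delta_pos":[-0.106,0.385,0.03],"turn":[0,0,-20]},{"delta_pos":[-0.106,0.385,0.03],"turn":[0,0,-20]},{"delta_pos":[-0.106,0.385,-0.02],"turn":[0,0,-20]},{"delta_pos":[-0.106,0.385,-0.02],"turn":[0,0,-20]},{"delta_pos":[-0.106,0.385,-0.02],"turn":[0,0,-20]},{"delta_pos":[-0.106,0.385,-0.02],"turn":[0,0,-20]},{"delta_pos":[-0.106,0.385,-0.02],"turn":[0,0,-20]}]' --jaw 1

```text
time_s: 7.3
position: [0.4354, 0.3248, 0.2859]
tcp_rot: [0.406, 0.58, 0.405, -0.579]
force: [-1.0, 0.4, 0.1]
grip_width: 0.998
```

Run:
```python
from h import *
np.set_printoptions(precision=4,suppress=True)
st=env.read_state(); print(st['time_s'],st['position'],toolR(st).as_matrix())
img=env.grab_frame('wrist'); cv2.imwrite('pics/w4.png',img)
for n,z in dict(cover_grip=.023,cover_tongue=.003).items():
    for d in env.landmark_of('wrist',n)[:2]:
        print(n,np.round(d['location'],1),round(d['confidence'],2),onz('wrist',d['location'],z,st))
```

```text
7.3 [0.4354 0.3248 0.2859] [[ 0.0017  0.9395 -0.3426]
 [ 0.0006 -0.3427 -0.9395]
 [-1.      0.0014 -0.0011]]
cover_grip [ 98.9 276.8] 0.76 [0.1905 0.3267 0.023 ]
cover_grip [307.8 210.7] 0.67 [0.4281 0.3214 0.023 ]
cover_tongue [ 90.2 307.6] 0.87 [0.1172 0.2863 0.003 ]
cover_tongue [218.6 199.5] 0.75 [0.3547 0.3519 0.003 ]
```

View pics/w4.png

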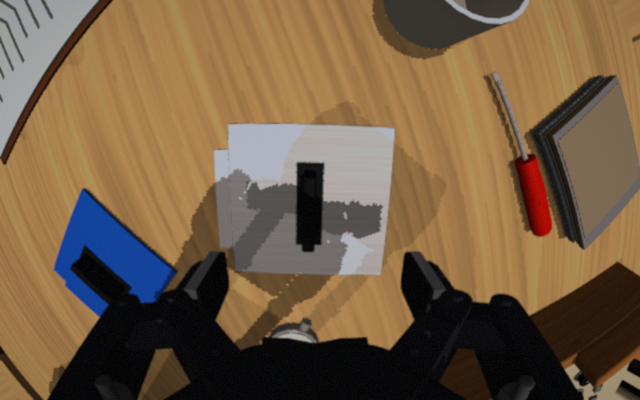

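The two candidates are the aluminium plate with its pull at (310,205) and the blue plate with its pull at (100,272). The aluminium one fits, with its tongue jutting to the left (-x). I'll confirm that in an enlarged crop.

Run:
```python
from h import *
img=cv2.imread('pics/w4.png'); cv2.imwrite('pics/w4z.png',cv2.resize(img[110:290,200:410],None,fx=3.3,fy=3.3,interpolation=cv2.INTER_CUBIC))
```

```text
(no output)
```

View pics/w4z.png

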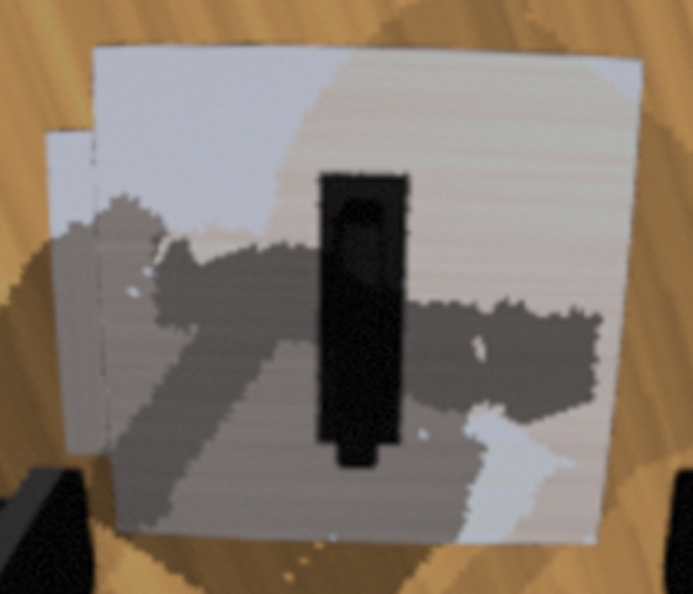

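Run:
```python
from h import *
img=cv2.imread('pics/scene0.png'); a=cv2.resize(img[225:315,365:515],None,fx=5,fy=5,interpolation=cv2.INTER_CUBIC)
cv2.imwrite('pics/s0z.png',a)
st=env.read_state()
print(proj('scene',(.4302,.3209,.008)),proj('scene',(.4302,.3209,.038)))
f=lambda x,y,z: onz('wrist',((x+.5)/3.3-.5+200,(y+.5)/3.3-.5+110),z,st)
np.set_printoptions(precision=4,suppress=True)
for q in [(93,45),(643,58),(597,543),(117,528)]: print('corner',f(*q,.008))
P=[f(*q,.008) for q in [(93,45),(643,58),(597,543),(117,528)]]; print(np.mean(P,0), [np.degrees(np.arctan2(*(P[b]-P[a])[1::-1])) for a,b in ((0,1),(3,2),(2,1),(3,0))])
for q in [(320,172),(408,176),(400,442),(320,440)]: print('flange', f(*q,.01), f(*q,.038))
for q in [(338,465),(378,467),(342,205),(382,205)]: print('ridge', f(*q,.038))
```

```text
[407.99769825 287.27043437] [409.29143958 277.50684643]
corner [0.3908 0.4095 0.008 ]
corner [0.5176 0.3594 0.008 ]
corner [0.4682 0.2339 0.008 ]
corner [0.3414 0.2852 0.008 ]
[0.4295 0.322  0.008 ] [np.float64(-21.57096801769969), np.float64(-22.027917749755257), np.float64(68.52293717378546), np.float64(68.32640202434698)]
flange [0.4326 0.3594 0.01  ] [0.4357 0.3633 0.038 ]
flange [0.4525 0.3511 0.01  ] [0.4533 0.3559 0.038 ]
flange [0.4266 0.2848 0.01  ] [0.4304 0.2971 0.038 ]
flange [0.4069 0.2927 0.01  ] [0.4129 0.3041 0.038 ]
ridge [0.4145 0.2965 0.038 ]
ridge [0.4233 0.2927 0.038 ]
ridge [0.4376 0.3548 0.038 ]
ridge [0.4458 0.3517 0.038 ]
```

View pics/s0z.png

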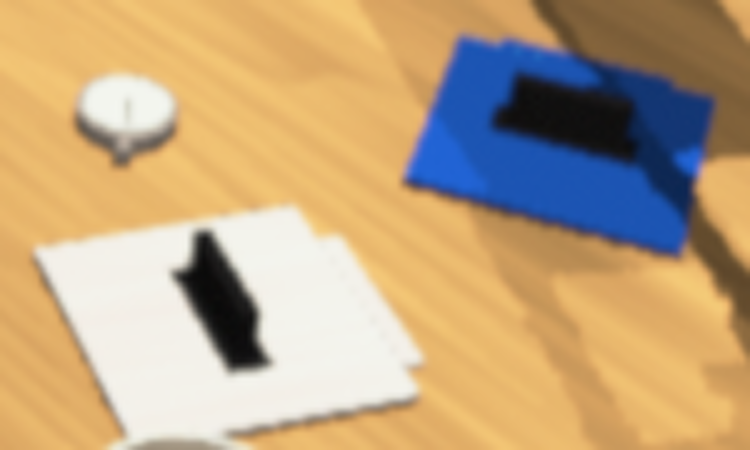

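The scene crop confirms it: the light aluminium plate with its tongue on the robot side, and a thin upright ridge on a low base. The pull's centre is at about (0.430, 0.3225) and its yaw is -21.6°. I'll descend with the fingertips about 6 mm above the plate.

Call:
drive_tool --targets '[{"delta_pos":[-0.005,-0.003,-0.04],"turn":[0,0,-1.6]},{"delta_pos":[-0.005,-0.003,-0.075],"turn":[0,0,-1.6]},{"delta_pos":[-0.005,-0.003,-0.0975],"turn":[0,0,-1.6]},{"delta_pos":[-0.005,-0.003,-0.0975],"turn":[0,0,-1.6]},{"delta_pos":[-0.005,-0.003,-0.0975],"turn":[0,0,-1.6]}]' --jaw 0

```text
time_s: 7.95
position: [0.4305, 0.3221, 0.1882]
tcp_rot: [0.397, 0.585, 0.397, -0.585]
force: [0.0, -0.2, 1.1]
grip_width: 0.501
```

Run:
```python
from h import *
st=env.read_state(); print(st['time_s'],st['position'],st['force'],st['grip_width'])
img=env.grab_frame('wrist'); cv2.imwrite('pics/w5.png',img)
```

```text
7.95 [0.43045582 0.32205756 0.18817237] [ 0.04799743 -0.15194331  1.05748879] 0.5013354195855483
```

View pics/w5.png

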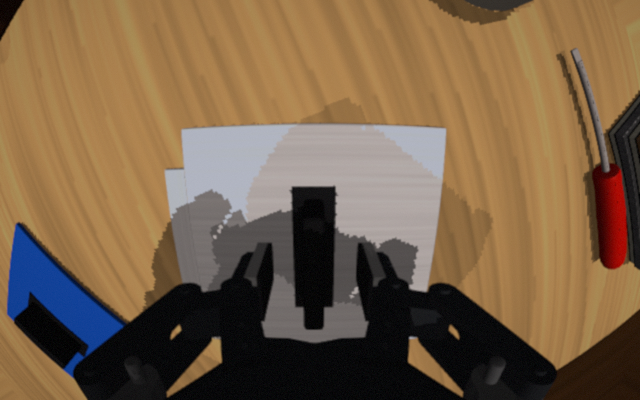

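The ridge at (314,255) stands centred between the pads. Now I'll close.

Call:
drive_tool --targets '[{"delta_pos":[0,0,0],"turn":[0,0,0]},{"delta_pos":[0,0,0],"turn":[0,0,0]},{"delta_pos":[0,0,0],"turn":[0,0,0]},{"delta_pos":[0,0,0],"turn":[0,0,0]},{"delta_pos":[0,0,0],"turn":[0,0,0]},{"delta_pos":[0,0,0],"turn":[0,0,0]}]' --jaw -1 --squeeze 60

```text
time_s: 8.6
position: [0.4304, 0.3228, 0.1891]
tcp_rot: [0.397, 0.586, 0.397, -0.584]
force: [0.6, -0.6, 6.2]
grip_width: 0.102
```

Call:
drive_tool --targets '[{"delta_pos":[0,0,0.03],"turn":[0,0,0]},{"delta_pos":[0,0,0.07],"turn":[0,0,0]},{"delta_pos":[0,0,0.12],"turn":[0,0,0]},{"delta_pos":[0,0,0.16],"turn":[0,0,0]},{"delta_pos":[0,0,0.16],"turn":[0,0,0]},{"delta_pos":[0,0,0.16],"turn":[0,0,0]},{"delta_pos":[0,0,0.16],"turn":[0,0,0]}]'

```text
time_s: 9.3
position: [0.4297, 0.3223, 0.3447]
tcp_rot: [-0.397, -0.583, -0.397, 0.586]
force: [0.6, 0.9, -3.8]
grip_width: 0.102
```

Run:
```python
from h import *
np.set_printoptions(precision=4,suppress=True)
st=env.read_state(); print(st['time_s'],st['position'],st['force'],st['grip_width'],toolR(st).as_matrix())
img=env.grab_frame('wrist'); cv2.imwrite('pics/w6.png',img)
```

```text
9.3 [0.4297 0.3223 0.3447] [ 0.5747  0.939  -3.7761] 0.10159523930477231 [[-0.0033  0.9298 -0.3681]
 [-0.0022 -0.3681 -0.9298]
 [-1.     -0.0022  0.0032]]
```

View pics/w6.png

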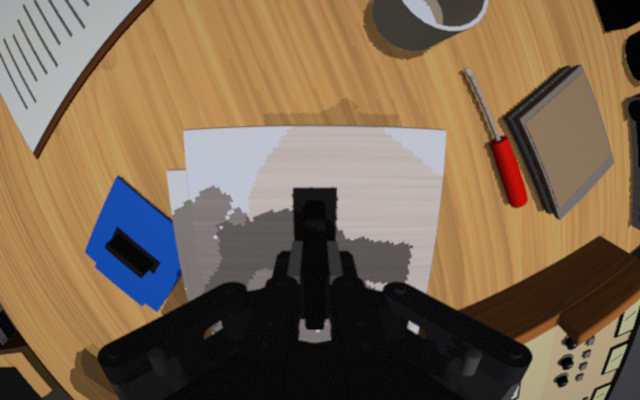

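```bash
cat >> h.py <<'E'
def tray(px):
    m=env.camera_model('wrist'); f,cx,cy=K(m); u,v=px[0]-cx,px[1]-cy; r=np.hypot(u,v); th=r/f
    d=np.array([np.sin(th)*u/r,np.sin(th)*v/r,np.cos(th)]); T=m['T_tool_cam']; return T[:3,3],T[:3,:3]@d
def tplane(px,d):
    o,v=tray(px); return o+v*(d-o[0])/v[0]
E
python3 - <<'E'
from h import *
np.set_printoptions(precision=4,suppress=True)
img=cv2.imread('pics/w6.png'); cv2.imwrite('pics/w6z.png',cv2.resize(img[110:310,155:465],None,fx=2.5,fy=2.5,interpolation=cv2.INTER_CUBIC))
for q in [(184.5,128.5),(446.5,129)]:
    for d in (.178,.181,.184): print(q,d,tplane(q,d))
E
```

```text
(184.5, 128.5) 0.178 [ 0.178  -0.0667 -0.0662]
(184.5, 128.5) 0.181 [ 0.181  -0.0681 -0.066 ]
(184.5, 128.5) 0.184 [ 0.184  -0.0694 -0.0659]
(446.5, 129) 0.178 [ 0.178   0.0663 -0.066 ]
(446.5, 129) 0.181 [ 0.181   0.0677 -0.0658]
(446.5, 129) 0.184 [ 0.184   0.069  -0.0657]
```

View pics/w6z.png

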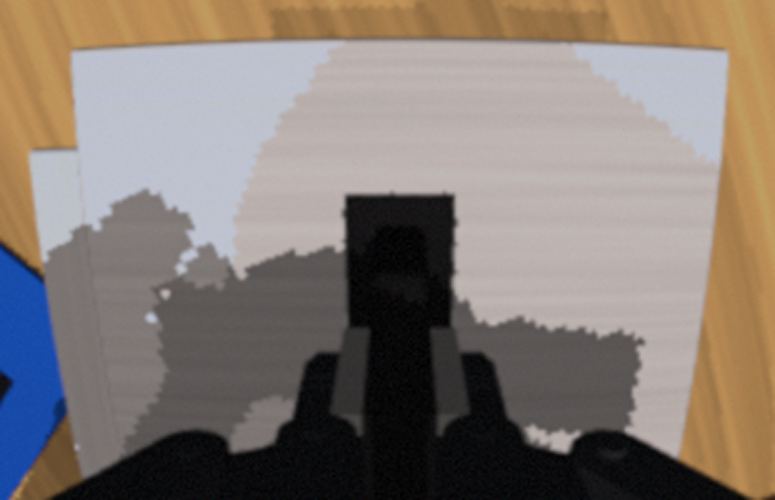

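The cover is held square: the plate's width measures 135.8 mm at 181 mm ahead of the TCP, 1 mm off in y. Now I'll carry it level to above the well, turning it square on the way.

Call:
drive_tool --targets '[{"delta_pos":[0.006,-0.02,0],"turn":[0,0,1]},{"delta_pos":[0.014,-0.055,0],"turn":[0,0,3]},{"delta_pos":[0.023,-0.095,0],"turn":[0,0,6]},{"delta_pos":[0.032,-0.135,0],"turn":[0,0,9]},{"delta_pos":[0.041,-0.175,0],"turn":[0,0,12]},{"delta_pos":[0.05,-0.215,0],"turn":[0,0,15]},{"delta_pos":[0.058,-0.255,0],"turn":[0,0,18]},{"delta_pos":[0.066,-0.295,0],"turn":[0,0,20]},{"delta_pos":[0.073,-0.33,0],"turn":[0,0,21]},{"delta_pos":[0.077,-0.348,0],"turn":[0,0,21.3]},{"delta_pos":[0.077,-0.348,0],"turn":[0,0,21.3]},{"delta_pos":[0.077,-0.348,0],"turn":[0,0,21.3]}]'

```text
time_s: 10.55
position: [0.5068, -0.0256, 0.3453]
tcp_rot: [-0.497, -0.501, -0.5, 0.502]
force: [-0.6, 0.1, -3.0]
grip_width: 0.1
```

Run:
```python
from h import *
np.set_printoptions(precision=4,suppress=True)
st=env.read_state(); print(st['time_s'],st['position'],st['force'],st['grip_width'],toolR(st).as_matrix())
img=env.grab_frame('wrist'); cv2.imwrite('pics/w7.png',img)
```

```text
10.55 [ 0.5068 -0.0256  0.3453] [-0.6272  0.1183 -3.0153] 0.09998635916336181 [[-0.0033  1.     -0.0062]
 [ 0.001  -0.0062 -1.    ]
 [-1.     -0.0033 -0.001 ]]
```

View pics/w7.png

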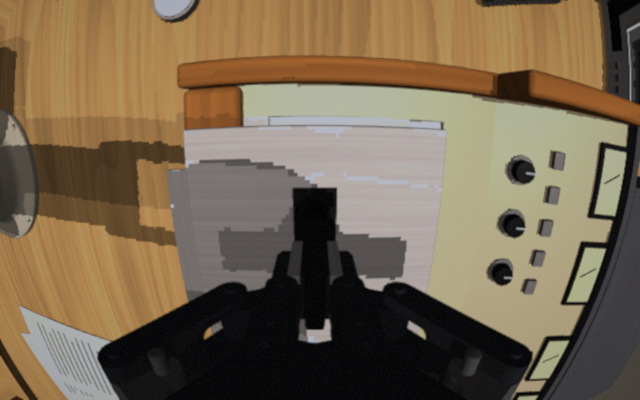

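Call:
drive_tool --targets '[{"delta_pos":[0,0,-0.005],"turn":[0,-5,0]},{"delta_pos":[0,0,-0.01],"turn":[0,-10,0]},{"delta_pos":[0,0,-0.018],"turn":[0,-14,0]},{"delta_pos":[0,0,-0.03],"turn":[0,-14,0]},{"delta_pos":[0,0,-0.045],"turn":[0,-14,0]},{"delta_pos":[0,0,-0.058],"turn":[0,-14,0]},{"delta_pos":[0,0,-0.064],"turn":[0,-14,0]},{"delta_pos":[0,0,-0.064],"turn":[0,-14,0]},{"delta_pos":[0,0,-0.064],"turn":[0,-14,0]},{"delta_pos":[0,0,-0.064],"turn":[0,-14,0]}]'

```text
time_s: 11.6
position: [0.5073, -0.0257, 0.2841]
tcp_rot: [0.556, 0.559, 0.434, -0.436]
force: [0.6, 0.6, -4.1]
grip_width: 0.101
```

```bash
cat >> h.py <<'E'
def coverpts(st):
    Rt=toolR(st).as_matrix(); p=np.asarray(st['position'])
    C=np.column_stack([Rt[:,1],-Rt[:,2],-Rt[:,0]]); g=p+Rt@np.array([.166,0,.001])
    return C,g,lambda x,y,z: g+C@np.array([x,y,z])/1000
def report(st):
    C,g,f=coverpts(st); np.set_printoptions(precision=4,suppress=True)
    print('t',st['time_s'],'tcp',st['position'],'F',st['force'],'M',st['moment'],'grip',round(st['grip_width'],3))
    print('tilt deg',np.degrees(np.arcsin(C[2,0])),'yaw',np.degrees(np.arctan2(C[1,0],C[0,0])),'roll',np.degrees(np.arcsin(C[2,1])))
    print('grip-W',(g-np.array([.5397,-.0268,.075]))*1000,'N',f(-68,0,-20),'tip',f(-82,0,-20),'far bottom',f(68,0,-20))
    return f
E
python3 - <<'E'
from h import *
st=env.read_state(); f=report(st)
img=env.grab_frame('scene'); cv2.imwrite('pics/s8.png',cv2.resize(img[150:310,130:370],None,fx=3.2,fy=3.2,interpolation=cv2.INTER_CUBIC))
img=env.grab_frame('wrist'); cv2.imwrite('pics/w8.png',img)
E
```

```text
t 11.6 tcp [ 0.5073 -0.0257  0.2841] F [ 0.6267  0.5697 -4.0679] M [ 0.0469  0.2297 -0.0155] grip 0.101
tilt deg 14.070409320998104 yaw -0.31239744185111534 roll 0.06321677671510344
grip-W [ 7.905   0.098  48.0459] N [ 0.4865 -0.0263  0.0871] tip [ 0.4729 -0.0263  0.0837] far bottom [ 0.6184 -0.0271  0.1202]
```

View pics/s8.png

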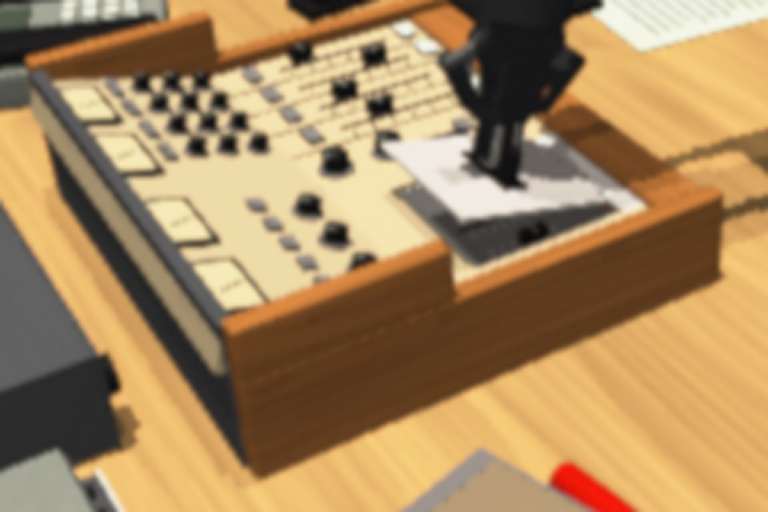

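View pics/w8.png

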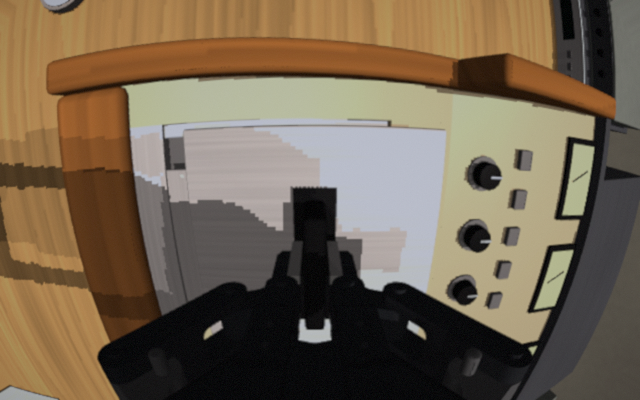

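Run:
```python
from h import *
img=cv2.imread('pics/w8.png'); cv2.imwrite('pics/w8z.png',cv2.resize(img[105:255,120:260],None,fx=4,fy=4,interpolation=cv2.INTER_CUBIC))
st=env.read_state(); C,g,f=coverpts(st)
for n,p in dict(tip=f(-82,45,-20),tipm=f(-82,0,-20),pc=f(-68,67,-15),pc2=f(68,67,-15),lip=(.4697,.0432,.075),lip2=(.4697,0,.075)).items(): print(n,p,proj('wrist',p,st))
```

```text
tip [0.47308202 0.01873378 0.08371171] [168.15500287 169.4308554 ]
tipm [ 0.47285111 -0.0262656   0.08366178] [178.155456   243.51112187]
pc [0.48555873 0.04066088 0.09199024] [184.01170242 129.1979693 ]
pc2 [0.61747504 0.03994727 0.12505952] [446.13717048 129.27417074]
lip (0.4697, 0.0432, 0.075) [162.37795901 125.58736949]
lip2 (0.4697, 0, 0.075) [169.42474564 197.88522026]
```

View pics/w8z.png

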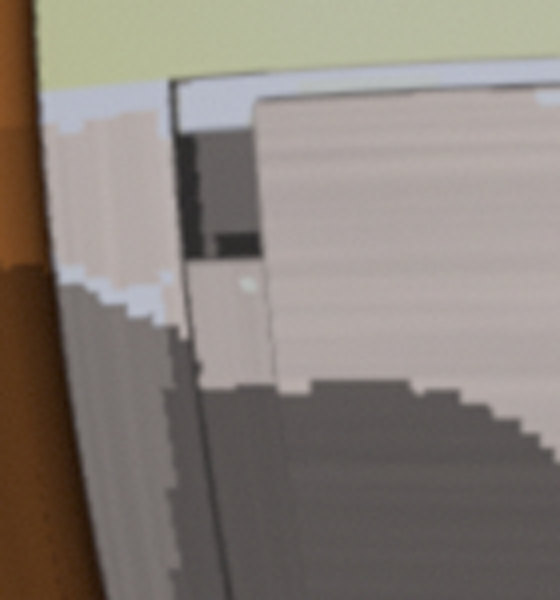

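The model and the picture agree: lip corner (162,125), tongue corner (167,169), plate corner (184,129). I'll add 2.5 mm in +x for clearance and lower the tongue into the well.

Call:
drive_tool --targets '[{"delta_pos":[0.0025,0,0],"turn":[0,0,0]},{"delta_pos":[0.0025,0,-0.003],"turn":[0,0,0]},{"delta_pos":[0.0025,0,-0.007],"turn":[0,0,0]},{"delta_pos":[0.0025,0,-0.011],"turn":[0,0,0]},{"delta_pos":[0.0025,0,-0.0145],"turn":[0,0,0]},{"delta_pos":[0.0025,0,-0.0145],"turn":[0,0,0]},{"delta_pos":[0.0025,0,-0.0145],"turn":[0,0,0]},{"delta_pos":[0.0025,0,-0.0145],"turn":[0,0,0]}]'

```text
time_s: 12.5
position: [0.5095, -0.0256, 0.2689]
tcp_rot: [0.556, 0.559, 0.434, -0.436]
force: [1.1, 0.5, -3.5]
grip_width: 0.101
```

Run:
```python
from h import *
st=env.read_state(); f=report(st)
img=env.grab_frame('wrist'); cv2.imwrite('pics/w9z.png',cv2.resize(img[105:255,120:260],None,fx=4,fy=4,interpolation=cv2.INTER_CUBIC))
for n,p in dict(tip=f(-82,45,-20),tipm=f(-82,0,-20),pc=f(-68,67,-15),pc2=f(68,67,-15),lip=(.4697,.0432,.075),lip2=(.4697,0,.075)).items(): print(n,(proj('wrist',p,st)-[120,105])*4)
```

```text
t 12.5 tcp [ 0.5095 -0.0256  0.2689] F [ 1.0688  0.4725 -3.4658] M [ 0.0341  0.2427 -0.0115] grip 0.101
tilt deg 14.020651497969862 yaw -0.30689541185151964 roll 0.06876701030380486
grip-W [10.0148  0.1877 32.8294] N [ 0.4886 -0.0263  0.072 ] tip [ 0.475  -0.0262  0.0686] far bottom [ 0.6205 -0.027   0.1049]
tip [192.6305 257.7259]
tipm [232.6321 554.048 ]
pc [256.0585  96.7937]
pc2 [1304.5624   97.1002]
lip [128.6447  89.9391]
lip2 [162.2462 402.7137]
```

View pics/w9z.png

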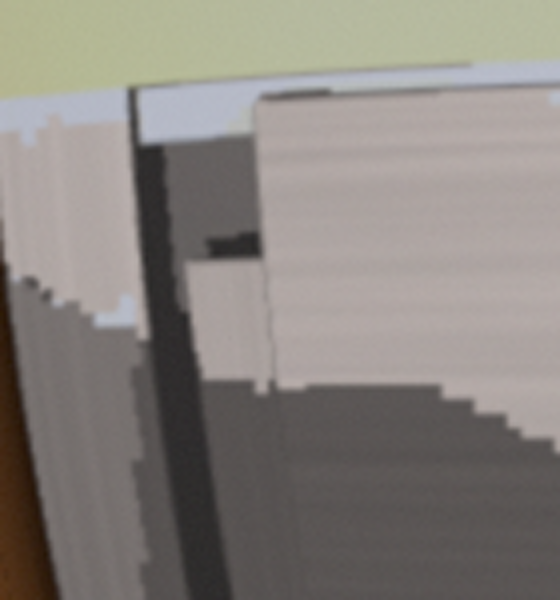

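Call:
drive_tool --targets '[{"delta_pos":[-0.001,0,-0.001],"turn":[0,0,0]},{"delta_pos":[-0.004,0,-0.001],"turn":[0,0,0]},{"delta_pos":[-0.007,0,-0.001],"turn":[0,0,0]},{"delta_pos":[-0.01,0,-0.001],"turn":[0,0,0]},{"delta_pos":[-0.013,0,-0.001],"turn":[0,0,0]},{"delta_pos":[-0.015,0,-0.001],"turn":[0,0,0]},{"delta_pos":[-0.015,0,-0.001],"turn":[0,0,0]},{"delta_pos":[-0.015,0,-0.001],"turn":[0,0,0]}]'

```text
time_s: 13.35
position: [0.4944, -0.0256, 0.2677]
tcp_rot: [0.556, 0.559, 0.434, -0.436]
force: [-0.3, 0.6, -2.8]
grip_width: 0.106
```

Run:
```python
from h import *
st=env.read_state(); f=report(st)
img=env.grab_frame('wrist'); cv2.imwrite('pics/w10z.png',cv2.resize(img[105:255,120:260],None,fx=4,fy=4,interpolation=cv2.INTER_CUBIC))
for n,p in dict(tip=f(-82,45,-20),tipm=f(-82,0,-20),pc=f(-68,67,-15),pc2=f(68,67,-15),lip=(.4697,.0432,.075),lip2=(.4697,0,.075)).items(): print(n,(proj('wrist',p,st)-[120,105])*4)
```

```text
t 13.35 tcp [ 0.4944 -0.0256  0.2677] F [-0.2515  0.642  -2.8232] M [-0.0053  0.2458 -0.0423] grip 0.106
tilt deg 14.013983564685198 yaw -0.3078874078224998 roll 0.07204902516864949
grip-W [-5.0685  0.217  31.6832] N [ 0.4735 -0.0262  0.0708] tip [ 0.4599 -0.0262  0.0674] far bottom [ 0.6054 -0.0269  0.1037]
tip [192.6341 257.7265]
tipm [232.6356 554.049 ]
pc [256.0625  96.7941]
pc2 [1304.5671   97.1011]
lip [234.5053  79.9593]
lip2 [263.5713 397.2599]
```

View pics/w10z.png

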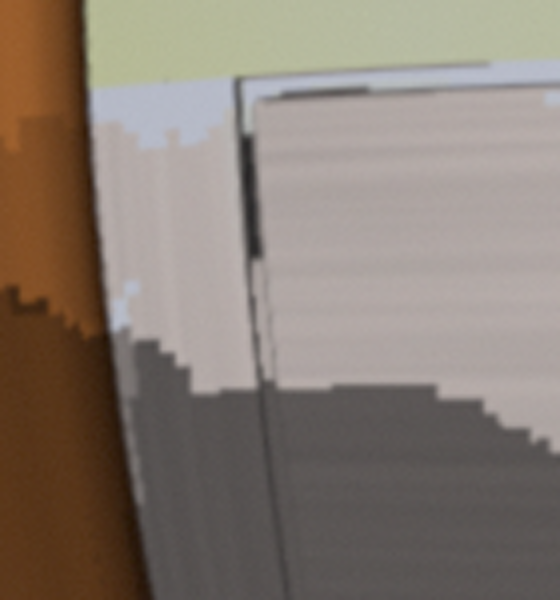

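The tongue is under the lip and nothing is in contact. Now I'll rotate about the near edge down to about 4° of tilt.

Call:
drive_tool --targets '[{"delta_pos":[0.0033,0,-0.0003],"turn":[0,1,0]},{"delta_pos":[0.0066,0,-0.0007],"turn":[0,2,0]},{"delta_pos":[0.0098,0,-0.0012],"turn":[0,3,0]},{"delta_pos":[0.0131,0,-0.0017],"turn":[0,4,0]},{"delta_pos":[0.0164,0,-0.0024],"turn":[0,5,0]},{"delta_pos":[0.0197,0,-0.003],"turn":[0,6,0]},{"delta_pos":[0.023,0,-0.0037],"turn":[0,7,0]},{"delta_pos":[0.0263,0,-0.0045],"turn":[0,8,0]},{"delta_pos":[0.0297,0,-0.0053],"turn":[0,9,0]},{"delta_pos":[0.033,0,-0.0062],"turn":[0,10,0]},{"delta_pos":[0.033,0,-0.0062],"turn":[0,10,0]},{"delta_pos":[0.033,0,-0.0062],"turn":[0,10,0]}]'

```text
time_s: 14.6
position: [0.5276, -0.0256, 0.2613]
tcp_rot: [0.516, 0.518, 0.481, -0.484]
force: [0.6, -0.3, -2.4]
grip_width: 0.103
```

Run:
```python
from h import *
st=env.read_state(); f=report(st)
img=env.grab_frame('wrist'); cv2.imwrite('pics/w11.png',cv2.resize(img[95:315,130:480],None,fx=2.25,fy=2.25,interpolation=cv2.INTER_CUBIC))
```

```text
t 14.6 tcp [ 0.5276 -0.0256  0.2613] F [ 0.6341 -0.3334 -2.389 ] M [0.052  0.0806 0.0535] grip 0.103
tilt deg 3.9856580052637134 yaw -0.29535162464850906 roll 0.020686604152115085
grip-W [-0.5924  0.2197 20.7446] N [ 0.4727 -0.0262  0.0711] tip [ 0.4587 -0.0262  0.0701] far bottom [ 0.6083 -0.0269  0.0805]
```

View pics/w11.png

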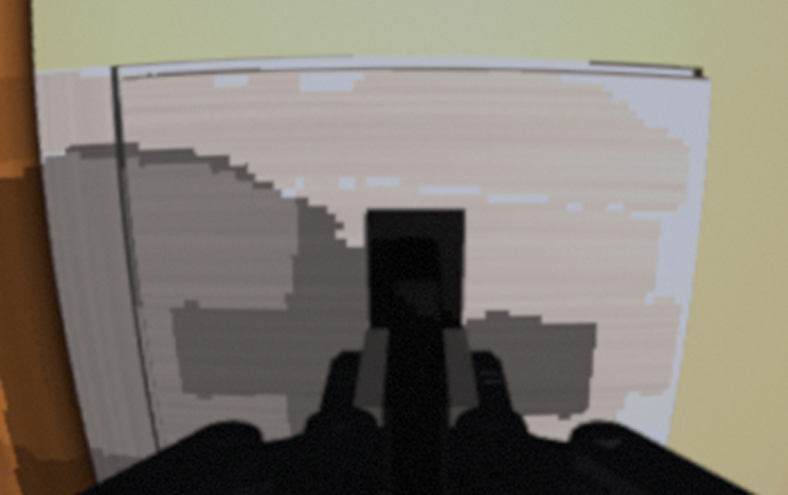

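Call:
drive_tool --targets '[{"delta_pos":[0.0025,0,-0.001],"turn":[0,1,0]},{"delta_pos":[0.0057,0,-0.002],"turn":[0,2,0]},{"delta_pos":[0.0088,0,-0.0032],"turn":[0,3,0]},{"delta_pos":[0.0105,0,-0.0041],"turn":[0,3.5,0]},{"delta_pos":[0.0105,0,-0.0041],"turn":[0,3.5,0]},{"delta_pos":[0.0105,0,-0.0041],"turn":[0,3.5,0]},{"delta_pos":[0.0105,0,-0.0041],"turn":[0,3.5,0]}]'

```text
time_s: 15.35
position: [0.5379, -0.0256, 0.2574]
tcp_rot: [0.501, 0.504, 0.496, -0.499]
force: [0.5, 0.6, -2.9]
grip_width: 0.099
```

Run:
```python
from h import *
st=env.read_state(); f=report(st)
img=env.grab_frame('wrist'); cv2.imwrite('pics/w12.png',cv2.resize(img[95:315,130:480],None,fx=2.25,fy=2.25,interpolation=cv2.INTER_CUBIC))
```

```text
t 15.35 tcp [ 0.5379 -0.0256  0.2574] F [ 0.5439  0.6042 -2.86  ] M [ 0.013  -0.0227 -0.0146] grip 0.099
tilt deg 0.5055304424308629 yaw -0.2974732467458791 roll 0.0028273611582283133
grip-W [-0.3119  0.242  16.4042] N [ 0.4716 -0.0262  0.0708] tip [ 0.4576 -0.0261  0.0707] far bottom [ 0.6076 -0.0269  0.072 ]
```

View pics/w12.png

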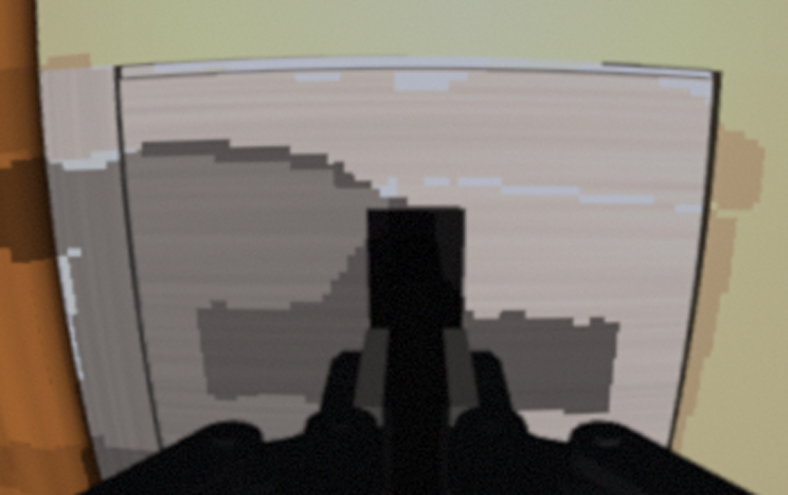

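The plate sits centred in the opening, with even gaps all round. I'll level it, settle it down and release.

Call:
drive_tool --targets '[{"delta_pos":[0.0015,0,-0.0008],"turn":[0,0.5,0]},{"delta_pos":[0.0015,0,-0.0016],"turn":[0,0.5,0]},{"delta_pos":[0.0015,0,-0.002],"turn":[0,0.5,0]},{"delta_pos":[0.0015,0,-0.002],"turn":[0,0.5,0]},{"delta_pos":[0.0015,0,-0.002],"turn":[0,0.5,0]}]'

```text
time_s: 15.9
position: [0.5394, -0.0256, 0.2561]
tcp_rot: [0.499, 0.501, 0.499, -0.501]
force: [-2.7, 0.2, 3.3]
grip_width: 0.106
```

Call:
drive_tool --targets '[{"delta_pos":[0,0,0],"turn":[0,0,0]},{"delta_pos":[0,0,0],"turn":[0,0,0]},{"delta_pos":[0,0,0],"turn":[0,0,0]},{"delta_pos":[0,0,0],"turn":[0,0,0]},{"delta_pos":[0,0,0],"turn":[0,0,0]}]' --jaw 0

```text
time_s: 16.4
position: [0.5395, -0.0256, 0.2553]
tcp_rot: [0.499, 0.501, 0.499, -0.501]
force: [0.1, 0.2, 0.0]
grip_width: 0.498
```

Call:
drive_tool --targets '[{"delta_pos":[0,0,0.02],"turn":[0,0,0]},{"delta_pos":[0,0,0.05],"turn":[0,0,0]},{"delta_pos":[0,-0.02,0.1],"turn":[0,0,0]},{"delta_pos":[0,-0.02,0.1],"turn":[0,0,0]},{"delta_pos":[0,-0.02,0.1],"turn":[0,0,0]},{"delta_pos":[0,-0.02,0.1],"turn":[0,0,0]}]'

```text
time_s: 17.0
position: [0.5394, -0.0455, 0.3542]
tcp_rot: [-0.498, -0.501, -0.499, 0.502]
force: [0.6, 0.0, -0.5]
grip_width: 0.499
```

Run:
```python
from h import *
np.set_printoptions(precision=4,suppress=True)
st=env.read_state(); print(st['time_s'],st['position'],st['force'])
img=env.grab_frame('wrist'); cv2.imwrite('pics/w13.png',cv2.resize(img[60:310,150:480],None,fx=2.4,fy=2.4,interpolation=cv2.INTER_CUBIC))
for d in env.landmark_of('wrist','cover_grip')[:2]: print(d['location'],d['confidence'],onz('wrist',d['location'],.09,st))
im=env.grab_frame('scene'); cv2.imwrite('pics/s13.png',cv2.resize(im[150:310,130:370],None,fx=3.2,fy=3.2,interpolation=cv2.INTER_CUBIC))
```

```text
17.0 [ 0.5394 -0.0455  0.3542] [ 0.6144  0.0289 -0.4865]
```

View pics/w13.png

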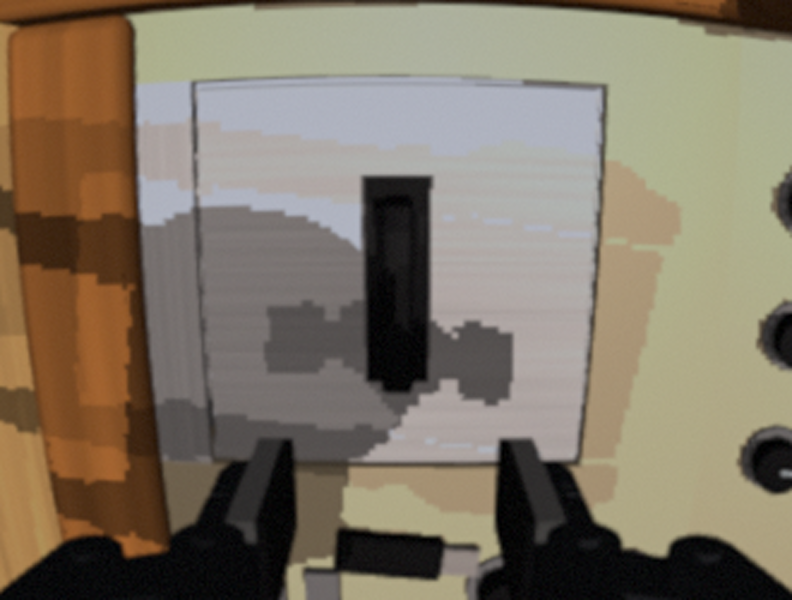

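View pics/s13.png

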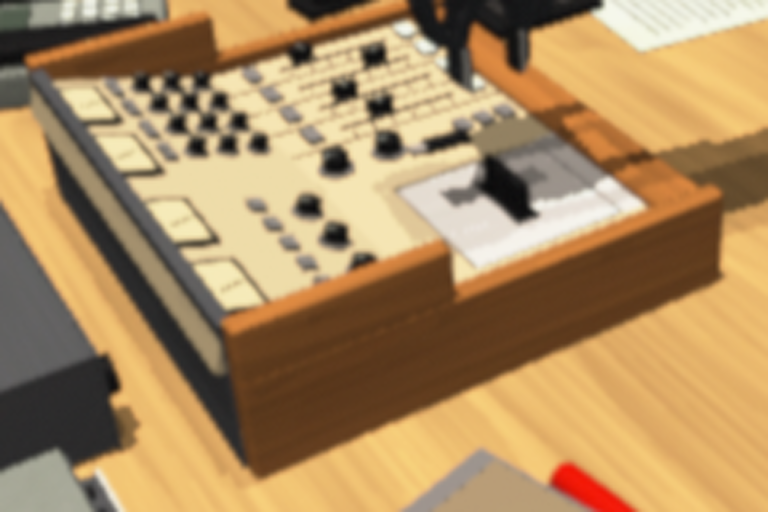

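The cover looks flush in both views. One numerical check before I hand it in.

Run:
```python
from h import *
np.set_printoptions(precision=4,suppress=True)
st=env.read_state(); img=env.grab_frame('wrist')
cv2.imwrite('pics/w14a.png',np.hstack([cv2.resize(c,None,fx=8,fy=8,interpolation=cv2.INTER_CUBIC) for c in (img[85:130,215:260],img[85:130,370:415])]))
t0=cv2.imread('pics/top0.png'); t1=env.grab_frame('top')
d=np.abs(t0.astype(int)-t1).max(2); 
m=(d>60).astype(np.uint8)*255; cv2.imwrite('pics/diff.png',np.vstack([t1[20:270],cv2.cvtColor(m,cv2.COLOR_GRAY2BGR)[20:270]]))
print(env.read_state()['force'])
```

```text
[ 0.4058 -0.3968  1.0581]
```

View pics/w14a.png

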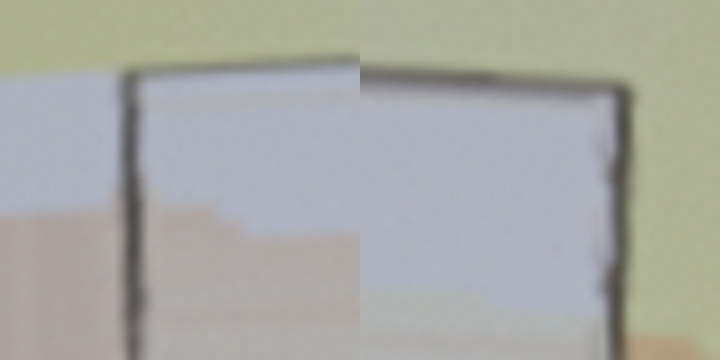

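View pics/diff.png

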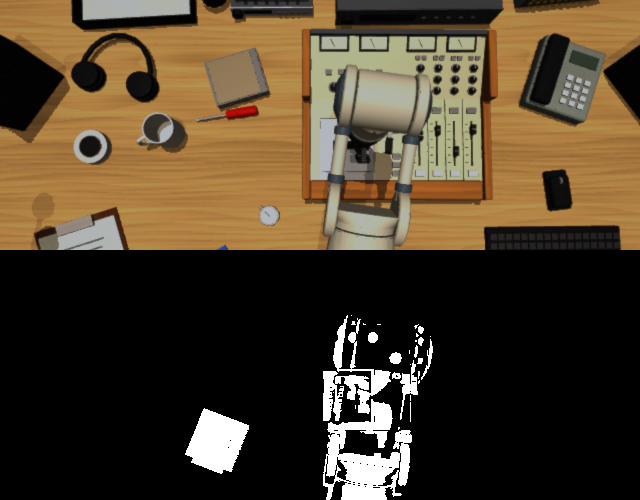

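The gaps at both far corners are narrow and even, and nothing else in the top view has moved.

```bash
python3 -c "
from workcell import env
print(env.read_state()['time_s']); print(env.close_job())"
```

```text
17.25
the job is handed in; nothing more can be done
None
```

I set the left trim fader level with the right one, refitted the cover plate, and handed the job in at 17.3 s of the 51 s allowed.

- **Trim fader:** I gripped the left cap along its travel, slid it 20 mm away from the operator and let go. Afterwards its index line measured 0.9 mm ahead of the right one's, within the 3 mm allowed. The network's cap points gave 1.4 mm the other way, also within limits. The caps are now hidden under the cover, so I could not check them again at the end.
- **Cover:** I picked up the aluminium plate, not the blue look-alike. I hooked its tongue under the lip at 14° tilt and lowered it about its near edge. Just before the final lowering and release, the estimated pull centre was within about 0.5 mm of the well's in x and y, with 0.3° of turn. After release, the wrist and scene pictures showed it flush with even gaps.
- **Surroundings:** Comparing top views from start and end, the loose things and channel faders I could see had not moved. The arm hid part of the console around the well, including channel fader 4 and the memory stick. The memory stick did show in place in the other pictures.
- **Failed check:** The cover network reported nothing in the final wrist picture. The seating is therefore confirmed only by eye in the pictures and by the arm's measured pose before release.

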